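# Put the round gauge away in its slide-cover case

### The arm

A 7-joint arm with a two-finger parallel gripper is mounted at the origin on a cart in front of the work surface, level with it; the furniture and walls round the work are solid. World frame = base frame: x ahead of the robot, y to its left, z up, the work surface at z = 0. Lengths are in m, angles in rad, forces in N, time in s.
With the tool pointing down it reaches from about 0.4 to 0.85 m from the base axis. Payload 10.4 kg.
Tool frame: the origin (TCP) lies at the very end of the fingers, on their centre line; the grasp point (between the pads) lies 19 mm behind it; z points along the fingers, x is the direction in which the jaws open and shut, and the axes are right-handed (so a half turn about z gives the same grasp; the last joint's range is limited). The gripper opens to 87 mm and grips with 3 to 60 N. Pads are 19 mm wide; open, the fingers measure 117 mm over their backs; the gripper's body (75 mm by 190 mm) begins 51 mm behind the grasp point.
Start: joints at [-1.308, 0.332, -0.065, 1.46, 0.022, 1.35, -0.088], TCP at [0.176, 0.6, 0.223] pointing down, gripper open.
Joint ranges: [-2.6, 2.6], [-0.5, 2.12], [-1.47, 1.34], [0.16, 2.42], [-1.27, 4.41], [0.06, 2.06], [-2.6, 2.6]. Speed limits (rad/s): [2.22, 2.22, 2.79, 2.79, 3.14, 3.14, 3.14].

### API

Orientations are given as a unit quaternion [x, y, z, w].
In Python, from bench import r gives the robot as it stands. The module is installed in compiled form; this text tells all that it offers.
- The arm moves only by the tool carry_out, never from a script. Its argument "commands" is a list that holds one entry, the list of rows, each a list of 7 numbers: the closure in counts, from 0 (fully open) to 255 (shut), then the shift along the tool's x, y, z in units of 25 mm (1.0 is 25 mm), then the turn, a rotation vector about the tool's x, y, z in units of 5 degrees (1.0 is 5 degrees). A call has 1 to 12 rows; each row is the pose to reach, as a shift and turn from the pose measured when the call began, along the tool's axes at that moment; what a row does not reach only later rows make up. A row lasts 1/8 s, in which the tool goes at most 62.5 mm and 10.7 degrees, less where a joint would pass 70% of its speed; a pose out of reach is approached as far as the arm can. A call with a gripper value outside its range is refused whole. The fingers move at their own pace and stop on an object; "grip_force" is the grip in N (left out, the last holds). Time passes only in rows, so rows that repeat a pose let the fingers close. It gives the time, the measured TCP pose, the force and the opening at its end, in the units of the state.
- r.read_state(): the state, without advancing time (a new reading comes with each control period).
- r.camera(name): name is "scene" or "top" or "wrist"; returns the picture (400x640x3 uint8, blue, green, red); there is no depth.
- r.camera_info(name): a dict with "fx", "fy", "cx", "cy" (pixels), "origin" and "rotation" of the camera in the world. Camera axes: x right, y down, z forward; pixel columns grow to the right and rows downward; lengths in m; the calibration is good to about 2 mm. A picture is of the moment at which its call begins: read the wrist's pose just before it. camera_info takes no time and is no camera call; for the wrist camera it gives the pose at the moment of the call.
- r.close_job(): hands the job in, once; it reports no verdict.
The state is a dict: "time": time; "joint_positions": joint angles; "joint_vel": joint speeds; "joint_torque": joint torques, N m; "ee_pos": TCP position; "eef_rot": TCP orientation; "ft_force": force on the tool from outside, world axes, zero at the start; "torque": the same for the moment, N m; "width": finger opening in m.
Only numpy, scipy, OpenCV 4.12 (cv2) and the standard library are available. Lean on these libraries where they do the work, as an engineer would, in place of code of your own. Each camera call takes 0.05 s, during which the arm holds its last target.

### The job

Slide the cover of the gauge case fully open, take the round gauge out of the rack and lay it flat in the round pocket of the case, then slide the cover fully shut over it until it has clicked home against its stop. Leave the square gauge standing in the rack and do not disturb the screwdriver or the lock cylinder.

Things in the scene. Friction and masses are not known exactly. Their poses are not given: they have to be found in the camera images.
- gauge_case: Low grey case fixed to the bench, 84 (x) x 160 (y) x 34 mm, an aluminium rail along each long side. Origin: centre of its underside; z up. Deck 26 mm above the bench; rails 8 mm over the deck, their inner lips at x = +-33 mm. Round pocket at y = -38 mm; the open cover is parked over y > 0. At each end two stop blocks, 6 mm over the deck, stand at x = +-29 mm.
- pocket (a point): Centre of the pocket's floor, 15.5 mm above the case's underside, axes as the case. The pocket is round, 53 mm across, 10.5 mm deep below the deck, with a 1.5 mm chamfer at its mouth.
- cover (a joint): Flat aluminium cover of the case, 71 x 72 x 4 mm, top 31.5 mm above the bench; slides along the case's y: 0 = shut over the pocket against the stop, 0.078 m = fully open; pocket wholly clear above 0.065. Friction about 2 N. In the last 9 mm a spring catch resists with up to 8 N, and from 4 mm on draws it home. Anything over 1 mm proud of the deck blocks it.
- cover_rib (a point): Centre of the top of the cover's grip rib: a straight bar 12 mm thick along the case's y, 44 mm long along x, 14 mm high above the cover's top. This point is 45.5 mm above the bench, 24 mm to +y of the cover's centre.
- rack: Wooden rack fixed to the bench, 72 (x) x 150 (y) x 24 mm high, origin at the centre of its underside, z up. Two slots, at y = +40 and y = -40 mm, 9.5 mm wide (along y), 54 mm long (along x), 14 mm deep; a gauge stands on edge in each. Between rack and case stand a tall carton bin (x > 0.53 m) and stiff leads hanging from it over the bench's front edge: swing round them high.
- round_gauge: Plain steel disc, 50 mm across, 8 mm thick, 120 g. Origin at its centre; its y axis is the disc's axis (level as it stands in the rack, upright when it lies flat). Standing in the rack its centre is 35 mm above the bench, its top 60 mm.
- square_gauge: Plain steel square, 50 x 50 x 8 mm (8 along its y axis), 150 g, standing in the rack's other slot; origin at its centre. To be left alone.
- driver_red: Small screwdriver lying on the bench, 179 x 20 x 17 mm; origin under its middle. To be left alone.
- cylinder_small: Brass-coloured profile lock cylinder lying on the bench, 70 x 38 x 17 mm; origin under its middle. To be left alone.
Not all that is in view belongs to the job. Leave any turquoise look-alike of the round_gauge alone.

How it is judged:
On the way, in this order (a step that is already met when the one before it is completed fails the run):
1. the cover is slid open, clear of the pocket (at least 66 mm) (value of joint cover above 0.066 m), for 0.2 s.
2. the round gauge lies flat on the pocket's floor, the cover still open (horizontal distance between round_gauge and pocket below 0.004 m and z of round_gauge in the frame of pocket below 0.0055 m and angle between the y axis of round_gauge and the z axis of pocket, either way round below 0.06 rad and value of joint cover above 0.05 m), for 0.2 s.
At the end, for the whole second after the job is handed in: The cover is shut to within 2 mm of its stop; under it the round gauge lies at rest, flat (within 0.06 rad) on the floor of the pocket (centre within 4 mm sideways and less than 5.5 mm above the floor); the square gauge still stands in its slot, moved less than 10 mm (value of joint cover below 0.002 m and horizontal distance between round_gauge and pocket below 0.004 m and z of round_gauge in the frame of pocket below 0.0055 m and angle between the y axis of round_gauge and the z axis of pocket, either way round below 0.06 rad and linear speed of round_gauge below 0.02 m/s and distance of square_gauge from where it was at the start of the episode below 0.01 m); the robot touches nothing.
It fails at once if the square gauge is taken out of its slot or knocked (moved more than 20 mm) (distance of square_gauge from where it was at the start of the episode above 0.02 m).
It fails at once if the screwdriver or the lock cylinder is shifted by more than 30 mm (distance of any of driver_red, cylinder_small from where it was at the start of the episode above 0.03 m).
It also fails if it takes over 72 s, if anything falls off the work surface, if the arm or the gripper's body presses on something with over 40 N, if the wrist force passes 120 N, or if a joint passes its speed limit or range.

## Working session

There is one attempt and no reset: what is moved stays moved. The work goes in short steps, Python scripts to look and compute and a tool call to move; the robot and the scene stay as the last step left them, time stands still between calls to the robot, and variables do not carry over. Pictures are saved under pics/ and viewed, and the job is handed in when it is done.

Besides the shell and the picture viewer there is one more tool, called after "Request:" as name(argument=value, ...), one argument or row to a line, values as JSON. carry_out: Moves the arm, as the interface text tells. Its arguments: {"type":"object","properties":{"commands":{"type":"array"},"grip_force":{"type":"number"}},"required":["commands"]}

```bash
mkdir -p pics; ls
python3 - <<'E'
from bench import r
import cv2
s=r.read_state();print(s)
for n in ("scene","top","wrist"):
    im=r.camera(n);cv2.imwrite(f"pics/{n}0.png",im);i=r.camera_info(n);print(n,i)
E
```

```text
pics
{'time': 0.0, 'joint_positions': array([-1.30762597,  0.33283142, -0.06468772,  1.46095329,  0.02160385,
        1.34988569, -0.08851224]), 'joint_vel': array([ 0.00176944,  0.00138995,  0.00032476, -0.00092106, -0.00142435,
       -0.00064577,  0.00044511]), 'joint_torque': array([-1.46433022e-04, -6.23249245e+01,  2.45915941e-02, -3.89904821e+01,
       -6.13471982e-02,  3.94976512e-02,  1.12736277e-04]), 'ee_pos': array([0.17609033, 0.59927746, 0.22177345]), 'eef_rot': array([ 8.00592819e-01,  5.99208362e-01, -5.30694812e-04,  4.42710980e-04]), 'ft_force': array([ 0.24841476, -0.17619603,  0.14253091]), 'torque': array([ 0.03257847, -0.01758533,  0.02381113]), 'width': 0.08728228031461417}
scene {'fx': 398.8960911716348, 'fy': 398.8960911716348, 'cx': 321.14686459847064, 'cy': 203.5133020865407, 'origin': array([-0.19102149, -0.9841265 ,  0.69722216]), 'rotation': array([ 0.81919161, -0.25313975,  0.16130322, -0.48869893])}
top {'fx': 373.91405798776185, 'fy': 373.91405798776185, 'cx': 315.7481534719567, 'cy': 199.22362386281185, 'origin': array([ 0.3117785 , -0.03214307,  1.29513077]), 'rotation': array([-0.70041758,  0.71071202, -0.05111769,  0.04111725])}
wrist {'fx': 309.8083023228599, 'fy': 309.8083023228599, 'cx': 321.60685509978936, 'cy': 199.10365657834788, 'origin': array([0.10018239, 0.62183526, 0.38497691]), 'rotation': array([0.79199827, 0.59289203, 0.08693275, 0.11687809])}
```

View pics/top0.png

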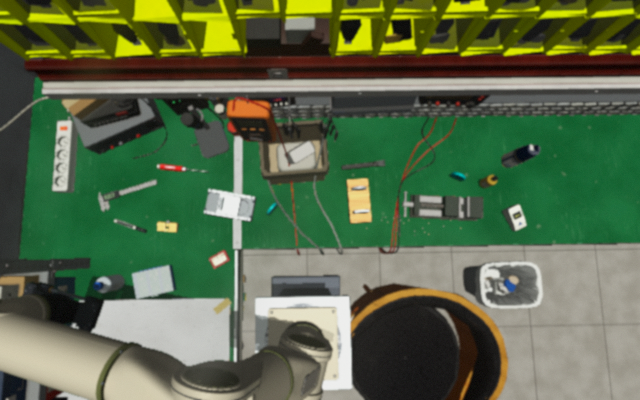

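View pics/scene0.png

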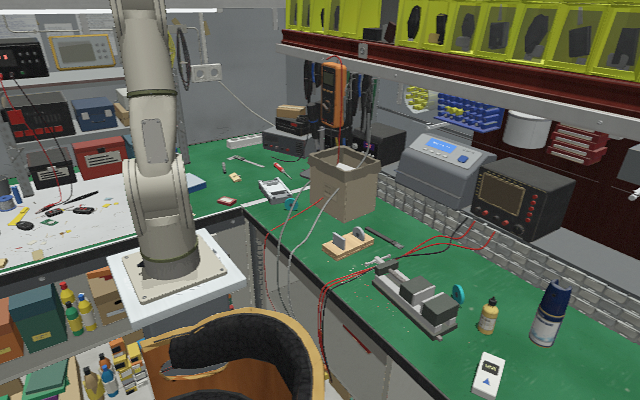

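View pics/wrist0.png

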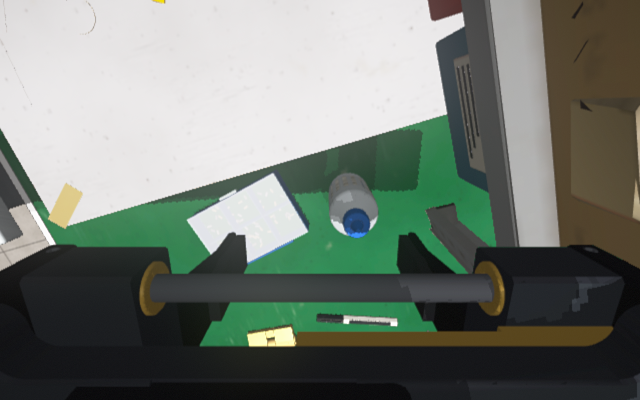

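The top view shows the case at about (229,204), the wooden rack at (359,200), the bin at (295,150), and turquoise things at (272,209) and (459,175). Next I'll enlarge the top and scene views.

Run:
```python
import cv2,numpy as np
t=cv2.imread("pics/top0.png");s=cv2.imread("pics/scene0.png")
a=cv2.resize(t[180:230,195:265],None,fx=8,fy=8,interpolation=cv2.INTER_CUBIC)
b=cv2.resize(t[170:230,335:385],None,fx=8,fy=8,interpolation=cv2.INTER_CUBIC)[:400]
cv2.imwrite("pics/c1.png",np.hstack([a[:400,:],b[:400,:240]])) 
b=cv2.resize(t[170:230,325:395],None,fx=8,fy=8,interpolation=cv2.INTER_CUBIC);cv2.imwrite("pics/c2.png",b)
cv2.imwrite("pics/c3.png",cv2.resize(s[150:270,240:400],None,fx=5,fy=5,interpolation=cv2.INTER_CUBIC))
```

```text
(no output)
```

View pics/c1.png

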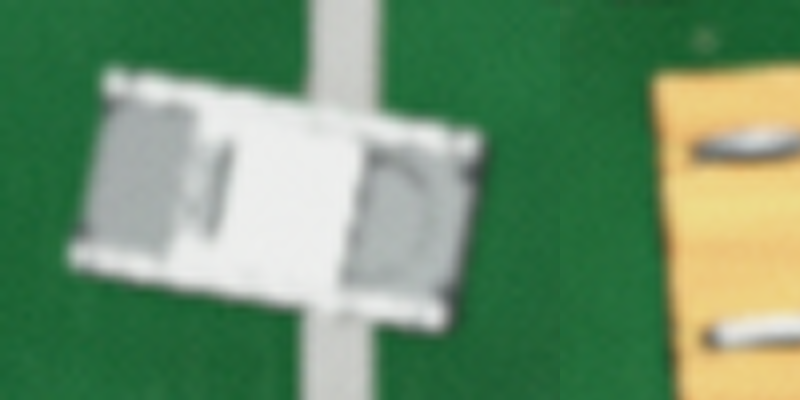

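View pics/c2.png

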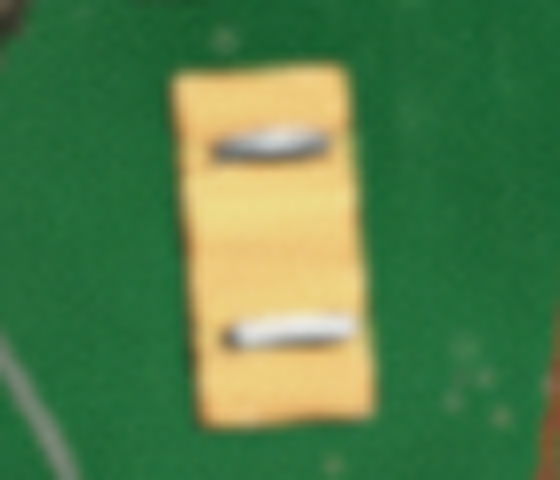

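View pics/c3.png

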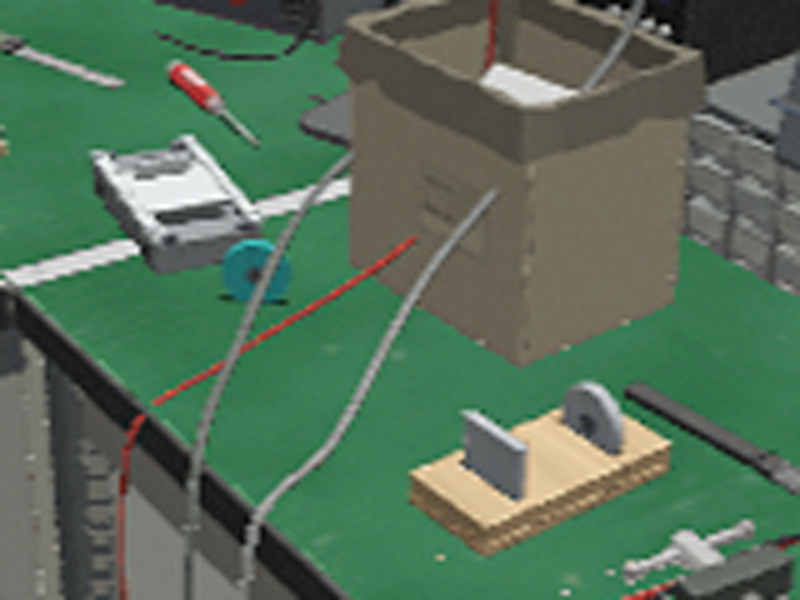

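Round gauge: far disc in the rack, about (359,188). Square gauge: near plate, about (361,211). The turquoise disc at (272,209) is the look-alike and has to be left alone. Next I'll localise things with rays.

```bash
cat > h.py <<'E'
import numpy as np,cv2
from scipy.spatial.transform import Rotation as R
def ray(info,px):
    px=np.atleast_2d(np.asarray(px,float))
    d=np.c_[(px[:,0]-info['cx'])/info['fx'],(px[:,1]-info['cy'])/info['fy'],np.ones(len(px))]
    return np.asarray(info['origin']),R.from_quat(info['rotation']).apply(d)
def onz(info,px,z):
    o,d=ray(info,px);return o+d*((z-o[2])/d[:,2])[:,None]
def tri(i1,p1,i2,p2):
    o1,d1=ray(i1,p1);o2,d2=ray(i2,p2);d1=d1[0];d2=d2[0]
    s=np.linalg.lstsq(np.c_[d1,-d2],o2-o1,rcond=None)[0]
    a=o1+s[0]*d1;b=o2+s[1]*d2;return (a+b)/2,np.linalg.norm(a-b)
def proj(info,P):
    p=R.from_quat(info['rotation']).inv().apply(np.atleast_2d(P)-info['origin'])
    return np.c_[p[:,0]/p[:,2]*info['fx']+info['cx'],p[:,1]/p[:,2]*info['fy']+info['cy']]
def delta(state,tgt_pos,tgt_R=None):
    T=R.from_quat(state['eef_rot']);sh=T.inv().apply(np.asarray(tgt_pos)-state['ee_pos'])/0.025
    rv=(T.inv()*tgt_R).as_rotvec(degrees=True)/5 if tgt_R is not None else np.zeros(3)
    return sh,rv
def down(yaw): # tool down, tool x at yaw (deg)
    return R.from_matrix(np.array([[np.cos(np.radians(yaw)),np.sin(np.radians(yaw)),0],[np.sin(np.radians(yaw)),-np.cos(np.radians(yaw)),0],[0,0,-1.]]).T.T)
E
python3 - <<'E'
from h import *
from bench import r
ti=r.camera_info("top");si=r.camera_info("scene")
c=lambda x,y,ox,oy,f:(ox+(x+.5)/f-.5,oy+(y+.5)/f-.5)
print("case rail corners",onz(ti,[c(x,y,195,180,8) for x,y in [(108,68),(70,262),(483,135),(448,328)]],0.034).round(3))
print("rib",onz(ti,[c(207,190,195,180,8)],.0455).round(3),"cover edges",onz(ti,[c(350,215,195,180,8)],.0315).round(3), "pocket far",onz(ti,[c(432,220,195,180,8)],.026).round(3))
print("rack",onz(ti,[c(x,y,325,170,8) for x,y in [(172,72),(348,65),(378,412),(203,425)]],.024).round(3))
print("gauge top",onz(ti,[c(270,143,325,170,8)],.05).round(3),"sq",onz(ti,[c(295,330,325,170,8)],.055).round(3))
print("turq",onz(ti,[(272,209)],.02),"bin top L near?",onz(ti,[(263,178),(326,178),(263,150)],.15).round(3))
print("bin base scene",onz(si,[(240+520/5,150+362/5),(240+350/5,150+262/5)],0).round(3))
print("driver,", onz(ti,[(158,166),(206,171)],0.01).round(3))
s=r.read_state();print("tool x",R.from_quat(s['eef_rot']).as_matrix().round(2))
w=r.camera_info("wrist");T=R.from_quat(s['eef_rot']);print("cam in tool",T.inv().apply(w['origin']-s['ee_pos']),(T.inv()*R.from_quat(w['rotation'])).as_matrix().round(3))
E
```

```text
case rail corners [[0.521 0.314 0.034]
 [0.438 0.329 0.034]
 [0.49  0.155 0.034]
 [0.408 0.169 0.034]]
rib [[0.466 0.269 0.046]] cover edges [[0.456 0.212 0.032]] pocket far [[0.454 0.178 0.026]]
rack [[ 0.549 -0.157  0.024]
 [ 0.551 -0.234  0.024]
 [ 0.401 -0.241  0.024]
 [ 0.396 -0.167  0.024]]
gauge top [[ 0.513 -0.195  0.05 ]] sq [[ 0.433 -0.203  0.055]]
turq [[0.4473613  0.09874475 0.02      ]] bin top L near? [[ 0.531  0.113  0.15 ]
 [ 0.528 -0.082  0.15 ]
 [ 0.62   0.114  0.15 ]]
bin base scene [[ 0.554 -0.074  0.   ]
 [ 0.538  0.112  0.   ]]
driver, [[0.605 0.497 0.01 ]
 [0.585 0.33  0.01 ]]
tool x [[ 0.28  0.96 -0.  ]
 [ 0.96 -0.28 -0.  ]
 [-0.    0.   -1.  ]]
cam in tool [-3.32084049e-05 -7.91543412e-02 -1.63011314e-01] [[ 1.    -0.     0.   ]
 [-0.     0.958  0.288]
 [-0.    -0.288  0.958]]
```

Run:
```python
from h import *
from bench import r
s=r.read_state()
print(delta(s,[0.464,0.235,.24],down(-10.7)))
ti=r.camera_info("top");si=r.camera_info("scene")
for a,b in [((326,172),(240+527/5,150+160/5)),((326,178),(240+527/5,150+108/5))]:
  print(tri(ti,a,si,b))
```

```text
(array([-10.73957388,  15.15774325,  -0.71002497]), array([8.73365821e-03, 8.98714347e-03, 1.68656294e+01]))
(array([ 0.54517203, -0.08223697,  0.15804982]), np.float64(0.0009225616032804506))
(array([ 0.52726733, -0.08586797,  0.19816228]), np.float64(0.019378498786709802))
```

Request:
carry_out(
  commands=[
    [[0,-1.5,2.2,-1.0,0,0,2.0],[0,-3.2,4.4,-1.2,0,0,4.0],[0,-4.8,6.6,-1.2,0,0,6.0],[0,-6.4,8.8,-1.2,0,0,8.0],[0,-8,11,-1.2,0,0,10],[0,-9.5,13.3,-1,0,0,12],[0,-10.7,15.2,-0.7,0,0,14],[0,-10.7,15.2,-0.7,0,0,16],[0,-10.7,15.2,-0.7,0,0,16.9],[0,-10.7,15.2,-0.7,0,0,16.9],[0,-10.7,15.2,-0.7,0,0,16.9],[0,-10.7,15.2,-0.7,0,0,16.9]],
  ],
  grip_force=20,
)

```text
time: 1.65
ee_pos: [0.465, 0.236, 0.2398]
eef_rot: [0.996, -0.094, -0.0, 0.001]
ft_force: [0.6, 0.1, 0.6]
width: 0.0871
```

Run:
```python
from h import *
from bench import r
import pickle
s=r.read_state();i=r.camera_info("wrist");im=r.camera("wrist")
cv2.imwrite("pics/w1.png",im);pickle.dump((s,i),open("w1.pkl","wb"));print(s['time'],s['ee_pos'],R.from_quat(s['eef_rot']).as_matrix()[:,0],s['joint_positions'].round(2))
```

```text
1.65 [0.46502929 0.23602678 0.23975706] [ 9.82418329e-01 -1.86692838e-01 -1.02848183e-04] [-0.89  0.09  0.36  1.72 -0.03  1.34 -0.72]
```

View pics/w1.png

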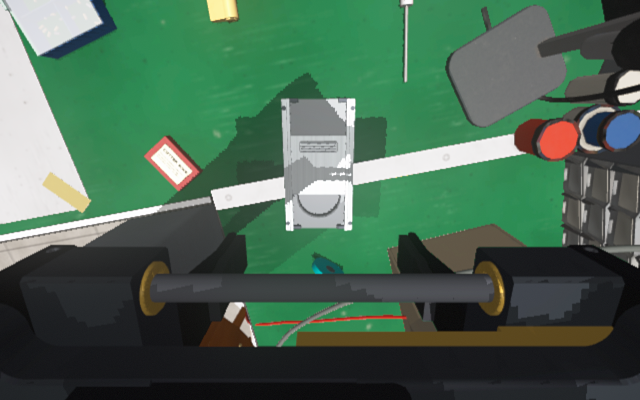

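The wrist view shows the case at about (318,165), with the rib at (319,146) and the half-covered pocket at (319,205). I'll enlarge it.

Run:
```python
import cv2
im=cv2.imread("pics/w1.png")
cv2.imwrite("pics/w1c.png",cv2.resize(im[90:240,270:370],None,fx=4,fy=4,interpolation=cv2.INTER_CUBIC))
```

```text
(no output)
```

View pics/w1c.png

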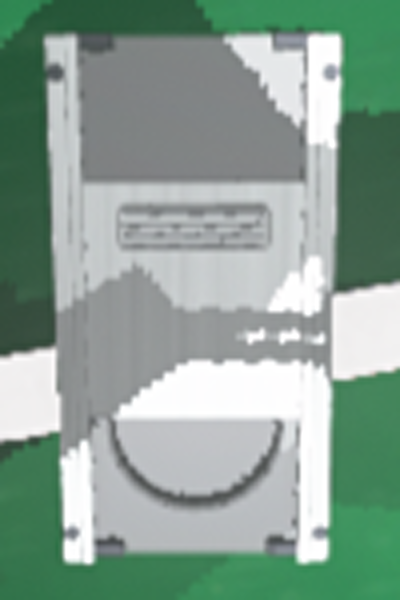

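Run:
```python
from h import *
import pickle
s,i=pickle.load(open("w1.pkl","rb"))
c=lambda x,y:(270+(x+.5)/4-.5,90+(y+.5)/4-.5)
P=onz(i,[c(*p) for p in [(43,36),(342,34),(64,563),(328,562)]],.034)
print(P.round(4),P.mean(0).round(4))
yv=(P[0]+P[1]-P[2]-P[3])/2;xv=(P[1]+P[3]-P[0]-P[2])/2
print(np.linalg.norm(xv),np.linalg.norm(yv),np.degrees(np.arctan2(xv[1],xv[0])),np.degrees(np.arctan2(-yv[0],yv[1])))
C=P.mean(0)[:2];a=np.arctan2(-yv[0],yv[1]);M=np.array([[np.cos(a),-np.sin(a)],[np.sin(a),np.cos(a)]])
loc=lambda p,z:(M.T@(onz(i,[c(*p)],z)[0,:2]-C)).round(4)
print("rib",loc((194,227),.0455),loc((118,204),.0455),loc((272,249),.0455),"cover edges",loc((190,181),.0315),loc((190,419),.0315))
print("pocket bottom",loc((198,507),.026),"L,R",loc((110,422),.026),loc((284,422),.026), "lips",loc((82,300),.034),loc((303,300),.034))
```

```text
[[0.4355 0.3302 0.034 ]
 [0.5187 0.3149 0.034 ]
 [0.4061 0.1722 0.034 ]
 [0.4892 0.1567 0.034 ]] [0.4624 0.2435 0.034 ]
0.08461732547855357 0.1608108449907529 -10.4573357322905 -10.559703595925502
rib [0.0002 0.0279] [-0.0214  0.0344] [0.0226 0.0215] cover edges [-0.001   0.0396] [-0.0016 -0.0333]
pocket bottom [ 0.0007 -0.0644] L,R [-0.027  -0.0358] [ 0.028 -0.036] lips [-0.0337  0.0047] [0.0327 0.0045]
```

```bash
cat >> h.py <<'E'
CC=np.array([.4624,.2435]);YA=np.radians(-10.5);MM=np.array([[np.cos(YA),-np.sin(YA)],[np.sin(YA),np.cos(YA)]])
def case(x,y,z): return np.r_[CC+MM@[x,y],z]
def tocase(p): return np.r_[MM.T@(np.asarray(p)[:2]-CC),p[2]]
E
python3 - <<'E'
from h import *
from bench import r
s=r.read_state()
print(delta(s,case(0,.004,.036),down(-10.5)),delta(s,case(0,.050,.036))[0])
E
```

```text
(array([-0.16277954, -0.44512787,  8.14930203]), array([ 0.01185017,  0.00089068, -0.05699292])) [-0.17193094 -2.28510413  8.14739961]
```

Request:
carry_out(
  commands=[
    [[255,-0.16,-0.44,2,0,0,0],[255,-0.16,-0.44,4,0,0,0],[255,-0.16,-0.44,5.5,0,0,0],[255,-0.16,-0.44,6.5,0,0,0],[255,-0.16,-0.44,7.5,0,0,0],[255,-0.16,-0.44,8.1,0,0,0],[255,-0.16,-0.44,8.15,0,0,0],[255,-0.16,-0.44,8.15,0,0,0]],
  ],
)

```text
time: 2.7
ee_pos: [0.4636, 0.2477, 0.0368]
eef_rot: [0.996, -0.094, 0.0, 0.0]
ft_force: [-0.6, 1.0, -0.1]
width: 0.0156
```

Run:
```python
from h import *
from bench import r
s=r.read_state();print(s['time'],tocase(s['ee_pos']),s['width'],s['ft_force'])
cv2.imwrite("pics/w2.png",r.camera("wrist"))
print([delta(s,case(0,y,.036))[0].round(2) for y in (.02,.035,.045,.05)])
```

```text
2.7 [0.00043532 0.0043016  0.03675342] 0.015563900162644516 [-0.56192945  1.00802304 -0.07467111]
[array([-0.02, -0.63,  0.03]), array([-0.02, -1.23,  0.03]), array([-0.03, -1.63,  0.03]), array([-0.03, -1.83,  0.03])]
```

View pics/w2.png

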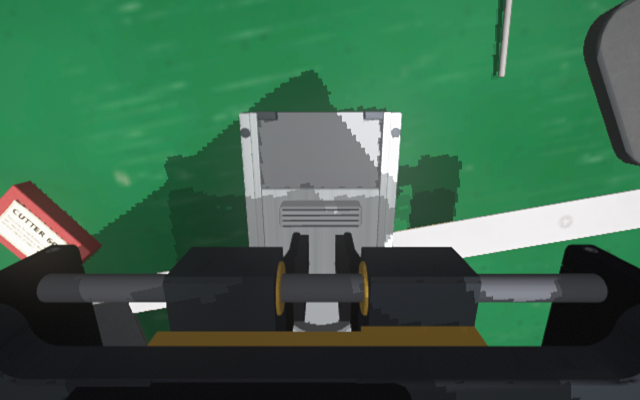

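The picture shows the nearly closed fingers at (320,245) just on the −y side of the rib at (320,214). Next I push.

Request:
carry_out(
  commands=[
    [[255,0,-0.4,0,0,0,0],[255,0,-0.8,0,0,0,0],[255,0,-1.1,0,0,0,0],[255,0,-1.4,0,0,0,0],[255,0,-1.65,0,0,0,0],[255,0,-1.78,0,0,0,0],[255,0,-1.83,0,0,0,0],[255,0,-1.83,0,0,0,0]],
  ],
)

```text
time: 3.75
ee_pos: [0.4719, 0.2903, 0.0367]
eef_rot: [0.996, -0.095, -0.0, 0.002]
ft_force: [-3.6, -9.8, 7.3]
width: 0.0003
```

Run:
```python
from h import *
from bench import r
s=r.read_state();print(s['time'],tocase(s['ee_pos']),s['width'],s['ft_force'])
```

```text
3.75 [0.00079314 0.04770229 0.03666504] 0.00027894902795982804 [-3.64881565 -9.84414621  7.31402447]
```

Request:
carry_out(
  commands=[
    [[255,0,0.3,0,0,0,0],[255,0,0.5,-1,0,0,0],[150,0,0.8,-3,0,0,0],[0,0,1.1,-5.5,0,0,0],[0,0,1.4,-8,0,0,0],[0,0,1.6,-8.1,0,0,0],[0,0,1.6,-8.1,0,0,0],[0,0,1.6,-8.1,0,0,0]],
  ],
)

```text
time: 4.75
ee_pos: [0.4639, 0.2516, 0.2377]
eef_rot: [0.996, -0.094, -0.001, 0.003]
ft_force: [-0.1, -0.3, 0.5]
width: 0.0527
```

Run:
```python
from h import *
from bench import r
import pickle
s=r.read_state();i=r.camera_info("wrist");im=r.camera("wrist");pickle.dump((s,i),open("w3.pkl","wb"))
print(s['time'],tocase(s['ee_pos']),s['width'],s['ft_force'])
cv2.imwrite("pics/w3.png",im)
cv2.imwrite("pics/w3c.png",cv2.resize(im[90:240,270:370],None,fx=4,fy=4,interpolation=cv2.INTER_CUBIC))
```

```text
4.75 [2.90312753e-06 8.25539708e-03 2.37661026e-01] 0.0527486283909104 [-0.06101373 -0.28157082  0.54460695]
```

View pics/w3c.png

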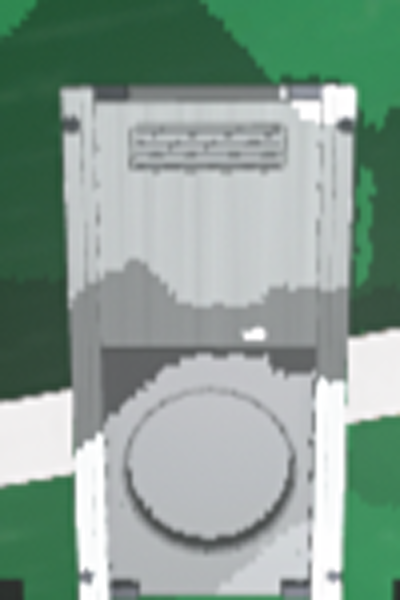

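The cover is fully open and the whole pocket is visible at crop (210,466). I'll measure the pocket, then work out the move to the rack.

Run:
```python
from h import *
from bench import r
import pickle
s,i=pickle.load(open("w3.pkl","rb"))
c=lambda x,y:(270+(x+.5)/4-.5,90+(y+.5)/4-.5)
for p in [(124,466),(294,466),(210,388),(210,547)]: print(tocase(onz(i,[c(*p)],.026)[0]).round(4))
print("rib",tocase(onz(i,[c(208,146)],.0455)[0]),"cov edge",tocase(onz(i,[c(208,349)],.0315)[0]))
s=r.read_state()
# rack yaw est
print(delta(s,[.464,.252,.36]))
print(delta(s,[.36,.05,.36],down(-5))); print(delta(s,[.50,-.20,.30],down(0)))
```

```text
[-0.0273 -0.0355  0.026 ]
[ 0.0268 -0.0358  0.026 ]
[ 0.0002 -0.0101  0.026 ]
[-0.0001 -0.0634  0.026 ]
rib [5.26518922e-05 6.48923313e-02 4.55000000e-02] cov edge [-0.00033463  0.00366338  0.0315    ]
(array([-0.01172879,  0.01250388, -4.89317816]), array([0., 0., 0.]))
(array([-2.57785296,  8.73053199, -4.83847333]), array([ 0.06299416,  0.02889946, -1.16800006]))
(array([ 4.80830183, 17.48534556, -2.40578823]), array([ 0.06173897,  0.03165322, -2.167997  ]))
```

Request:
carry_out(
  commands=[
    [[0,-0.5,0.5,-2.2,0,0,0],[0,-1.2,2,-4.4,0,0,0],[0,-2.0,4,-6,0,0,0],[0,-2.5,6.3,-6.5,0,0,-0.5],[0,-2.5,8.7,-6.5,0,0,-1],[0,-1.5,11.1,-6.5,0,0,-1.5],[0,0.5,13.3,-6.5,0,0,-2],[0,2.2,15.5,-6,0,0,-2.6],[0,4.0,17.2,-4.5,0,0,-2.7],[0,4.1,17.3,-2.5,0,0,-2.7],[0,4.1,17.3,-0.5,0,0,-2.7],[0,4.1,17.3,-0.5,0,0,-2.7]],
  ],
)

```text
time: 6.3
ee_pos: [0.4809, -0.1919, 0.249]
eef_rot: [1.0, 0.023, -0.006, 0.003]
ft_force: [0.2, 0.7, 0.7]
width: 0.0874
```

```bash
cat > look.py <<'E'
from h import *
from bench import r
import pickle,sys
n=sys.argv[1]
s=r.read_state();i=r.camera_info("wrist");im=r.camera("wrist");pickle.dump((s,i),open(n+".pkl","wb"))
print(s['time'],s['ee_pos'].round(4),tocase(s['ee_pos']).round(4),s['width'].round(4),s['ft_force'].round(1),s['joint_positions'].round(2))
cv2.imwrite(f"pics/{n}.png",im)
E
python3 look.py w4
```

```text
Traceback (most recent call last):
  File "look.py", line 6, in <module>
    print(s['time'],s['ee_pos'].round(4),tocase(s['ee_pos']).round(4),s['width'].round(4),s['ft_force'].round(1),s['joint_positions'].round(2))
                                                                      ^^^^^^^^^^^^^^^^
AttributeError: 'float' object has no attribute 'round'
```

```bash
sed -i "s/s\['width'\].round(4)/round(s['width'],4)/" look.py; python3 look.py w4
```

```text
6.35 [ 0.4825 -0.1921  0.252 ] [ 0.0991 -0.4247  0.252 ] 0.0868 [ 0.7 -0.8  1. ] [-0.79  0.12  1.18  1.73 -0.11  1.36  0.46]
```

View pics/w4.png

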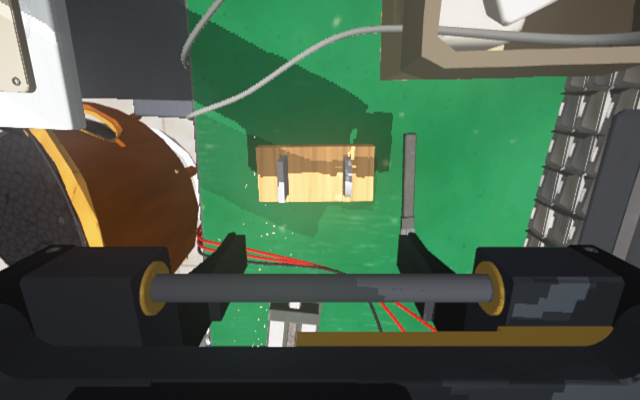

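Run:
```python
import cv2
im=cv2.imread("pics/w4.png")
cv2.imwrite("pics/w4c.png",cv2.resize(im[130:220,245:390],None,fx=5,fy=5,interpolation=cv2.INTER_CUBIC))
```

```text
(no output)
```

View pics/w4c.png

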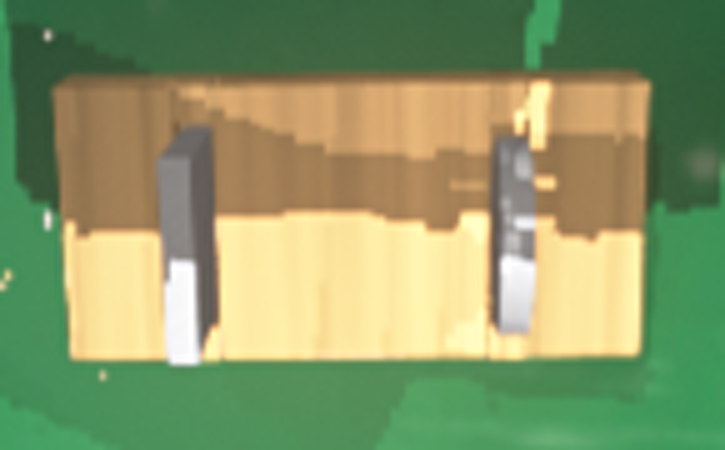

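Right plate (516,235) in the crop is the rounded one (round gauge). Left plate (187,245) is the rectangular one (square gauge).

Run:
```python
from h import *
import pickle
from bench import r
s,i=pickle.load(open("w4.pkl","rb"))
c=lambda x,y:(245+(x+.5)/5-.5,130+(y+.5)/5-.5)
P=onz(i,[c(*p) for p in [(55,89),(650,88),(642,355),(70,358)]],.024)
C=P.mean(0);u=(P[1]+P[2]-P[0]-P[3])/2;v=(P[0]+P[1]-P[2]-P[3])/2
print(P.round(4),C.round(4),np.linalg.norm(u),np.linalg.norm(v),np.degrees(np.arctan2(u[1],u[0])),np.degrees(np.arctan2(-v[0],v[1])))
print("slot R by frame",(C+u/np.linalg.norm(u)*.04).round(4))
print("gauge apex L/R at z.06", onz(i,[c(501,240),c(533,240)],.06).round(4), onz(i,[c(517,240)],.06).round(4))
a=onz(i,[c(515,135)],.04);b=onz(i,[c(514,333)],.04);print("ends",a.round(4),b.round(4))
print(R.from_quat(s['eef_rot']).as_matrix().round(3))
```

```text
[[ 0.3968 -0.168   0.024 ]
 [ 0.546  -0.1608  0.024 ]
 [ 0.5506 -0.2307  0.024 ]
 [ 0.3996 -0.2388  0.024 ]] [ 0.4732 -0.1996  0.024 ] 0.1502389700168214 0.07046264130379852 2.9214732034184703 3.0093892268724285
slot R by frame [ 0.5132 -0.1976  0.024 ]
gauge apex L/R at z.06 [[ 0.5084 -0.1933  0.06  ]
 [ 0.5159 -0.1929  0.06  ]] [[ 0.5122 -0.1931  0.06  ]]
ends [[ 0.5117 -0.1716  0.04  ]] [[ 0.5149 -0.2216  0.04  ]]
[[ 0.999  0.046 -0.007]
 [ 0.046 -0.999 -0.006]
 [-0.007  0.006 -1.   ]]
```

Run:
```python
from h import *
from bench import r
s=r.read_state()
print(s['ee_pos'],delta(s,[.513,-.1975,.1],down(3)),delta(s,[.513,-.1975,.045])[0])
```

```text
[ 0.48362146 -0.19222768  0.25366821] (array([1.18681991, 0.22996206, 6.14380007]), array([ 0.06576084,  0.04262036, -0.0670921 ])) [1.19496536 0.2173131  8.34374862]
```

Request:
carry_out(
  commands=[
    [[0,0.6,0.1,1.5,0.07,0.04,-0.07],[0,1.19,0.2,3,0.07,0.04,-0.07],[0,1.19,0.22,4.5,0.07,0.04,-0.07],[80,1.19,0.23,5.7,0.07,0.04,-0.07],[80,1.19,0.23,6.1,0.07,0.04,-0.07],[80,1.19,0.23,6.1,0.07,0.04,-0.07],[80,1.19,0.23,6.1,0.07,0.04,-0.07]],
  ],
)

```text
time: 7.28
ee_pos: [0.5143, -0.1975, 0.1029]
eef_rot: [1.0, 0.027, 0.001, -0.0]
ft_force: [-0.4, -0.9, 0.3]
width: 0.0615
```

```bash
python3 look.py w5;python3 - <<'E'
from h import *
from bench import r
s=r.read_state()
print(s['ee_pos'],delta(s,[.513,-.1975,.045],down(3)))
E
```

```text
7.275 [ 0.5143 -0.1975  0.1029] [ 0.1314 -0.4242  0.1029] 0.0615 [-0.4 -0.9  0.3] [-0.56  0.43  1.04  1.85 -0.41  1.1   0.68]
[ 0.51411774 -0.19745901  0.10265456] (array([-4.96261656e-02,  7.84998220e-05,  2.30608227e+00]), array([-0.00407419, -0.02430876,  0.00947886]))
```

View pics/w5.png

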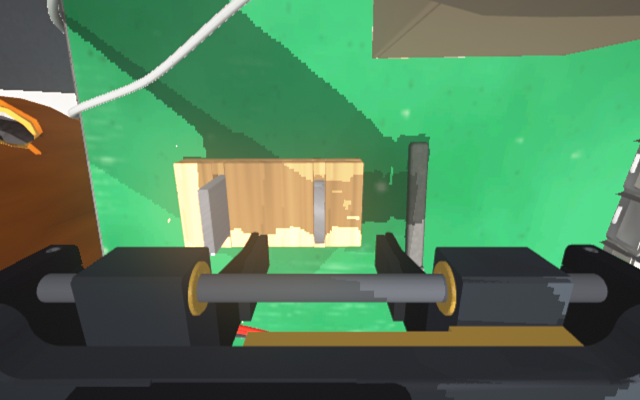

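The jaws straddle the round gauge (319,212), and the square gauge (213,215) is clear of the left finger at (258,250). Next I descend and close.

Request:
carry_out(
  commands=[
    [[90,-0.05,0,1,0,0,0],[90,-0.05,0,1.9,0,0,0],[90,-0.05,0,2.3,0,0,0],[120,-0.05,0,2.3,0,0,0],[255,-0.05,0,2.3,0,0,0],[255,-0.05,0,2.3,0,0,0],[255,-0.05,0,2.3,0,0,0],[255,-0.05,0,2.3,0,0,0],[255,-0.05,0,2.3,0,0,0]],
  ],
  grip_force=25,
)

```text
time: 8.45
ee_pos: [0.513, -0.1975, 0.0452]
eef_rot: [1.0, 0.027, 0.001, -0.0]
ft_force: [0.4, -0.1, 0.0]
width: 0.008
```

Run:
```python
from h import *
from bench import r
s=r.read_state();print(s['ee_pos'],s['width'],s['ft_force'])
for p,ro in [([.48,-.2,.15],down(3)),([.48,-.2,.4],down(3)),([.36,.03,.42],down(-5)),([.45,.2,.40],down(-10.5)),(case(0,-.037,.2),down(-10.5))]: print([x.round(2) for x in delta(s,p,ro)])
```

```text
[ 0.51304661 -0.19753622  0.04521597] 0.007954699464436712 [ 0.42622293 -0.14341975  0.00219728]
[array([-1.32,  0.03, -4.19]), array([-0.  , -0.03,  0.01])]
[array([ -1.29,   0.02, -14.19]), array([-0.  , -0.03,  0.01])]
[array([ -5.6 ,  -9.42, -15.  ]), array([-0.  , -0.03,  1.61])]
[array([ -1.64, -16.02, -14.19]), array([-0.01, -0.03,  2.71])]
[array([ -1.42, -16.29,  -6.19]), array([-0.01, -0.03,  2.71])]
```

Request:
carry_out(
  commands=[
    [[255,0,0,-1,0,0,0],[255,0,0,-2.5,0,0,0],[255,-0.3,0,-5,0,0,0],[255,-1.3,0,-7.5,0,0,0],[255,-1.8,0,-10,0,0,0],[255,-2.3,-0.5,-12.5,0,0,0],[255,-3,-2,-14.5,0,0,0.2],[255,-4,-4,-15,0,0,0.5],[255,-5,-6.2,-15,0,0,1],[255,-5.5,-8.5,-15,0,0,1.5],[255,-5,-10.8,-15,0,0,2],[255,-4,-13,-15,0,0,2.7]],
  ],
)

```text
time: 9.95
ee_pos: [0.3948, 0.1231, 0.4204]
eef_rot: [0.996, -0.092, 0.001, -0.001]
ft_force: [0.6, -0.9, 0.2]
width: 0.0076
```

```bash
python3 look.py w6;python3 - <<'E'
from h import *
from bench import r
s=r.read_state();print(s['ee_pos'],s['width'],s['ft_force'])
print([x.round(2) for x in delta(s,case(0,-.037,.2),down(-10.5))])
E
```

```text
9.95 [0.3948 0.1231 0.4204] [-0.0445 -0.1307  0.4204] 0.0076 [ 0.6 -0.9  0.2] [-0.93 -0.22  0.42  1.61  0.09  1.73 -0.69]
[0.39567093 0.13079896 0.41798795] 0.007766840281714056 [-5.57989328  6.01909885 -5.05660109]
[array([ 1.81, -3.43,  8.72]), array([ 0.  , -0.01,  0.05])]
```

View pics/w6.png

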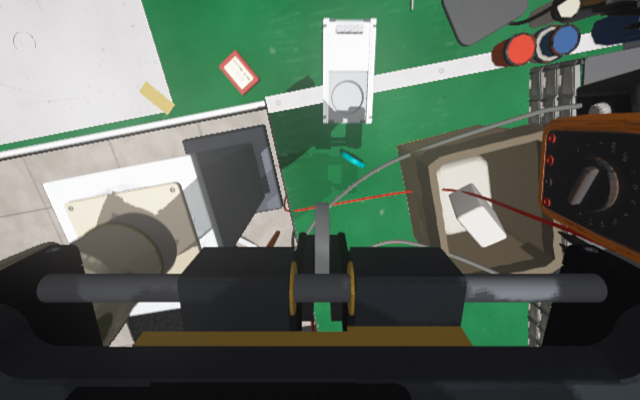

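The disc is held between the pads (322,240), and the case is at (350,70). I'll go above the pocket and tilt.

```bash
cat >> h.py <<'E'
def tiltR(th): return down(np.degrees(YA))*R.from_rotvec([0,np.radians(th),0])
def tcp_for_low(th,lowx,lowz,y,over=.0102):
    t=np.radians(th);z=np.array([np.sin(t),0,-np.cos(t)]);x=np.array([np.cos(t),0,np.sin(t)])
    low=.025*z-.004*x; c=np.array([lowx,y,lowz])-low; return case(*(c-over*z)),c
E
python3 - <<'E'
from h import *
from bench import r
s=r.read_state()
p,c=tcp_for_low(50,.018,.0165+.06,-.037)
print(tocase(p),c,[x.round(2) for x in delta(s,p,tiltR(50))])
print(tiltR(50).as_matrix().round(2))
E
```

```text
[-0.00639361 -0.037       0.1021903 ] [ 0.00142004 -0.037       0.09563387] [array([ 1.55, -3.44, 12.63]), array([-0.02,  9.99,  0.04])]
[[ 0.63 -0.18  0.75]
 [-0.12 -0.98 -0.14]
 [ 0.77  0.   -0.64]]
```

Request:
carry_out(
  commands=[
    [[255,0.3,-2,0.5,0,0,0],[255,0.8,-3.4,2,0,0,0],[255,1.2,-3.44,4,0,2,0],[255,1.5,-3.44,6,0,4,0],[255,1.55,-3.44,8,0,6,0],[255,1.55,-3.44,10,0,8,0],[255,1.55,-3.44,12,0,10,0],[255,1.55,-3.44,12.6,0,10,0],[255,1.55,-3.44,12.6,0,10,0],[255,1.55,-3.44,12.6,0,10,0],[255,1.55,-3.44,12.6,0,10,0]],
  ],
)

```text
time: 11.38
ee_pos: [0.4492, 0.2077, 0.1021]
eef_rot: [0.903, -0.081, 0.42, 0.039]
ft_force: [-0.5, 0.1, -0.3]
width: 0.0079
```

```bash
python3 look.py w7;python3 - <<'E'
from h import *
from bench import r
s=r.read_state();print(s['width'],R.from_quat(s['eef_rot']).as_matrix().round(3))
p,c=tcp_for_low(50,.018,.0165+.06,-.037)
print(tocase(p),[x.round(2) for x in delta(s,p,tiltR(50))])
p,c=tcp_for_low(50,.020,.0170,-.037)
print(tocase(p),[x.round(2) for x in delta(s,p,tiltR(50))])
cv2.imwrite("pics/s7.png",cv2.resize(r.camera("scene")[130:230,240:360],None,fx=6,fy=6,interpolation=cv2.INTER_CUBIC))
E
```

```text
11.375 [0.4492 0.2077 0.1021] [-0.0064 -0.0376  0.1021] 0.0079 [-0.5  0.1 -0.3] [-0.31  0.05 -0.77  2.42  1.29  0.89 -2.23]
0.0073794752224358995 [[ 0.633 -0.18   0.753]
 [-0.114 -0.984 -0.139]
 [ 0.766  0.002 -0.643]]
[-0.00639361 -0.037       0.1021903 ] [array([-0.02, -0.04,  0.  ]), array([-0.  ,  0.01,  0.03])]
[-0.00439361 -0.037       0.0426903 ] [array([-1.79, -0.05,  1.59]), array([-0.  ,  0.01,  0.03])]
```

View pics/w7.png

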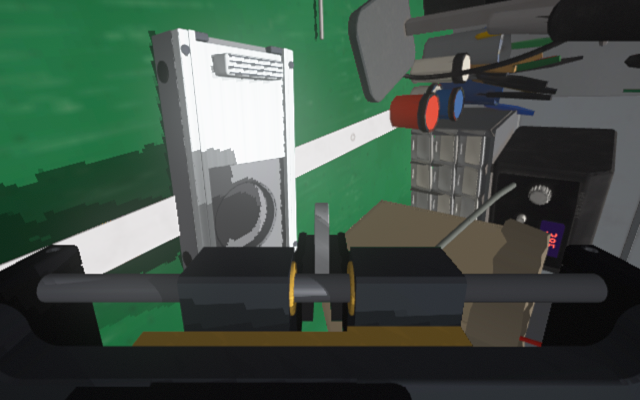

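View pics/s7.png

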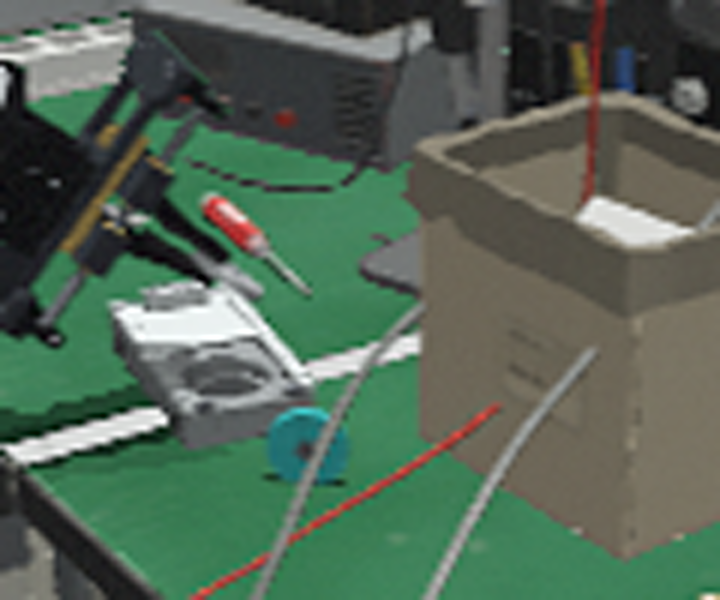

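The scene view shows the disc tilted over the case with the driver and bin clear. j4 is near its limit, so I'll descend in stages.

Request:
carry_out(
  commands=[
    [[255,-0.3,-0.05,0.25,0,0,0],[255,-0.6,-0.05,0.5,0,0,0],[255,-0.9,-0.05,0.75,0,0,0],[255,-0.9,-0.05,0.75,0,0,0]],
  ],
)

```text
time: 11.98
ee_pos: [0.4495, 0.2074, 0.0729]
eef_rot: [0.903, -0.082, 0.42, 0.04]
ft_force: [-0.4, -0.3, -1.5]
width: 0.0075
```

Run:
```python
from h import *
from bench import r
s=r.read_state();print(tocase(s['ee_pos']),s['joint_positions'].round(2),s['ft_force'].round(1))
for lx,lz in ((.019,.03),(.020,.0170),(.0215,.0160)):
  p,c=tcp_for_low(50,lx,lz,-.037)
  print(tocase(p),[x.round(2) for x in delta(s,p,tiltR(50))])
```

```text
[-0.00606192 -0.03782784  0.07294343] [-0.06  0.21 -1.03  2.42  1.45  1.   -2.35] [-0.4 -0.3 -1.5]
[-0.00539361 -0.037       0.0556903 ] [array([-0.51, -0.04,  0.46]), array([0.02, 0.01, 0.04])]
[-0.00439361 -0.037       0.0426903 ] [array([-0.88, -0.04,  0.83]), array([0.02, 0.01, 0.04])]
[-0.00289361 -0.037       0.0416903 ] [array([-0.88, -0.04,  0.9 ]), array([0.02, 0.01, 0.04])]
```

Request:
carry_out(
  commands=[
    [[255,-0.25,-0.04,0.23,0,0,0],[255,-0.51,-0.04,0.46,0,0,0],[255,-0.51,-0.04,0.46,0,0,0]],
  ],
)

```text
time: 12.35
ee_pos: [0.4501, 0.2078, 0.0553]
eef_rot: [0.903, -0.081, 0.42, 0.041]
ft_force: [0.6, 0.2, -1.2]
width: 0.0077
```

```bash
python3 look.py w8
python3 - <<'E'
from h import *
from bench import r
s=r.read_state()
for lx,lz in ((.020,.0170),(.0215,.0160)):
  p,c=tcp_for_low(50,lx,lz,-.037)
  print(tocase(p),[x.round(2) for x in delta(s,p,tiltR(50))])
im=cv2.imread("pics/w8.png");cv2.imwrite("pics/w8c.png",cv2.resize(im[80:300,150:420],None,fx=2.7,fy=2.7,interpolation=cv2.INTER_CUBIC))
E
```

```text
12.35 [0.4501 0.2078 0.0553] [-0.0056 -0.0373  0.0553] 0.0077 [ 0.6  0.2 -1.2] [-0.01  0.32 -1.1   2.42  1.54  1.08 -2.4 ]
[-0.00439361 -0.037       0.0426903 ] [array([-0.37, -0.01,  0.37]), array([0.03, 0.02, 0.06])]
[-0.00289361 -0.037       0.0416903 ] [array([-0.36, -0.01,  0.44]), array([0.03, 0.02, 0.06])]
```

View pics/w8c.png

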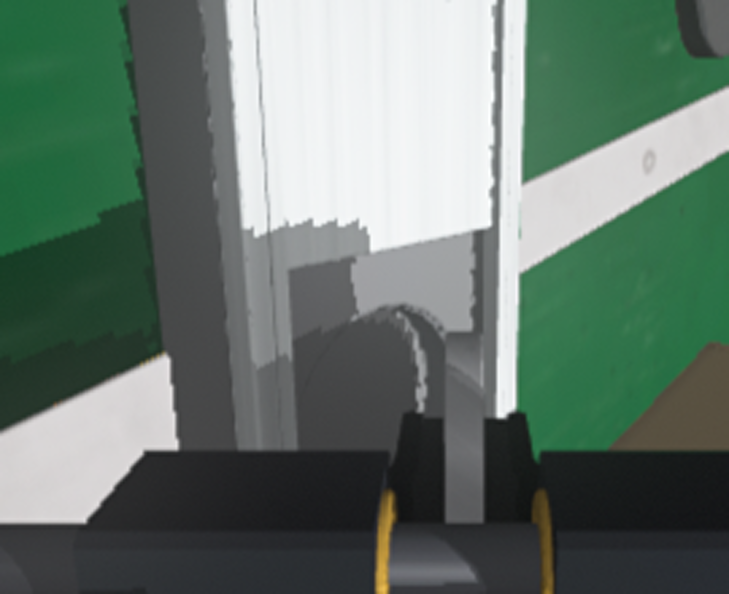

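The disc is centred above the pocket's +x side. Next I lower it to the floor near the +x wall.

Request:
carry_out(
  commands=[
    [[255,-0.18,-0.01,0.18,0,0,0],[255,-0.32,-0.01,0.32,0,0,0],[255,-0.37,-0.01,0.38,0,0,0],[255,-0.37,-0.01,0.42,0,0,0],[255,-0.37,-0.01,0.44,0,0,0]],
  ],
)

```text
time: 13.02
ee_pos: [0.4525, 0.2078, 0.0414]
eef_rot: [0.903, -0.081, 0.42, 0.041]
ft_force: [-3.4, -0.3, -0.1]
width: 0.0076
```

```bash
python3 look.py w9
python3 - <<'E'
from h import *
from bench import r
s=r.read_state()
for lx,lz in ((.020,.0170),(.0215,.0160)):
  p,c=tcp_for_low(50,lx,lz,-.037)
  print(tocase(p),[x.round(2) for x in delta(s,p,tiltR(50))])
im=cv2.imread("pics/w9.png");cv2.imwrite("pics/w9c.png",cv2.resize(im[80:300,150:420],None,fx=2.7,fy=2.7,interpolation=cv2.INTER_CUBIC))
cv2.imwrite("pics/s9.png",cv2.resize(r.camera("scene")[150:220,240:320],None,fx=8,fy=8,interpolation=cv2.INTER_CUBIC))
E
```

```text
13.025 [0.4525 0.2078 0.0414] [-0.0032 -0.0369  0.0414] 0.0076 [-3.4 -0.3 -0.1] [-0.01  0.4  -1.09  2.41  1.6   1.13 -2.44]
[-0.00439361 -0.037       0.0426903 ] [array([ 0.01,  0.  , -0.07]), array([0.03, 0.02, 0.06])]
[-0.00289361 -0.037       0.0416903 ] [array([0.02, 0.  , 0.  ]), array([0.03, 0.02, 0.06])]
```

View pics/w9c.png

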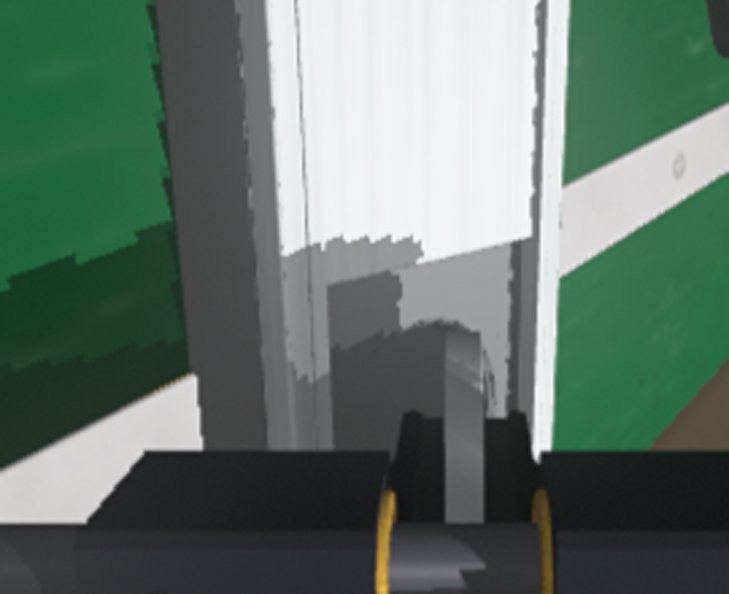

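View pics/s9.png

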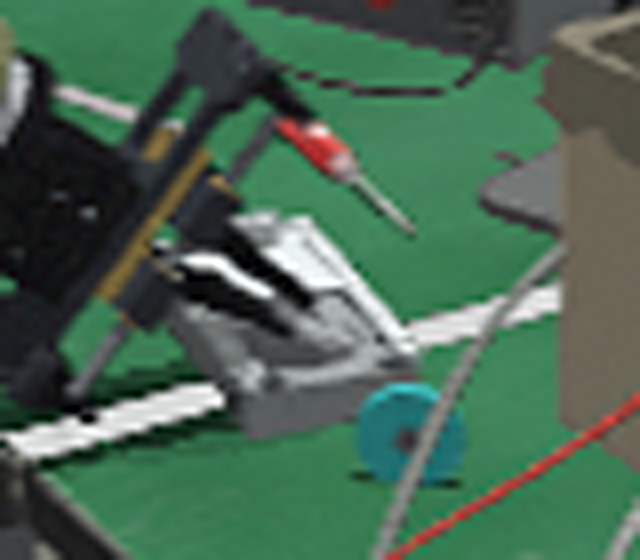

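The rim touches the +x wall (3.4 N) and is inside the pocket mouth. Next I open a little.

Request:
carry_out(
  commands=[
    [[225,0.02,0,0,0,0,0],[215,0.02,0,0,0,0,0],[205,0.02,0,0,0,0,0],[195,0.02,0,0,0,0,0],[195,0.02,0,0,0,0,0]],
  ],
)

```text
time: 13.75
ee_pos: [0.4529, 0.2077, 0.0419]
eef_rot: [0.903, -0.081, 0.42, 0.041]
ft_force: [-0.2, -0.2, -0.9]
width: 0.02
```

```bash
python3 look.py w10
python3 - <<'E'
from h import *
from bench import r
im=cv2.imread("pics/w10.png");cv2.imwrite("pics/w10c.png",cv2.resize(im[80:300,150:420],None,fx=2.7,fy=2.7,interpolation=cv2.INTER_CUBIC))
E
```

```text
13.75 [0.4529 0.2077 0.0419] [-0.0029 -0.0369  0.0419] 0.02 [-0.2 -0.2 -0.9] [-0.    0.4  -1.09  2.41  1.6   1.13 -2.44]
```

View pics/w10c.png

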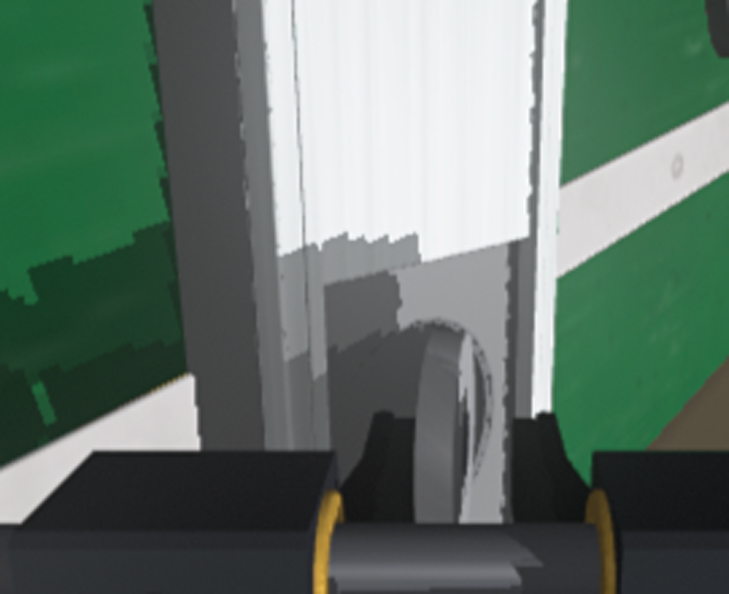

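Request:
carry_out(
  commands=[
    [[180,0,0,-0.1,0,0,0],[175,0,0,-2.5,0,0,0],[175,0,0,-3.0,0,0,0],[175,0,0,-3.0,0,0,0],[175,0,0,-3.0,0,0,0]],
  ],
)

```text
time: 14.42
ee_pos: [0.4002, 0.2263, 0.092]
eef_rot: [0.903, -0.082, 0.419, 0.043]
ft_force: [-0.6, 0.6, -0.5]
width: 0.0272
```

```bash
python3 look.py w11
python3 - <<'E'
from h import *
from bench import r
im=cv2.imread("pics/w11.png");cv2.imwrite("pics/w11c.png",cv2.resize(im[80:300,150:420],None,fx=2.7,fy=2.7,interpolation=cv2.INTER_CUBIC))
E
```

```text
14.425 [0.4002 0.2263 0.092 ] [-0.058  -0.0282  0.092 ] 0.0272 [-0.6  0.6 -0.5] [ 0.2   0.31 -1.47  2.42  1.38  1.21 -2.35]
```

View pics/w11c.png

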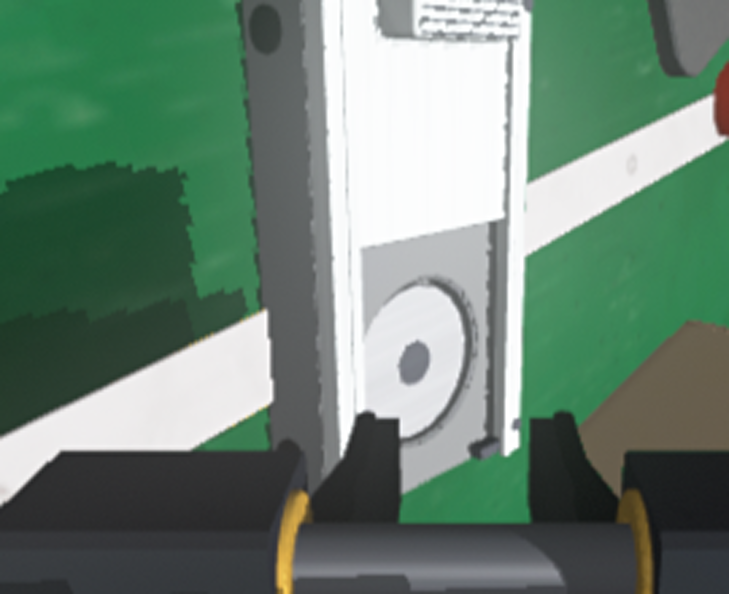

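The disc dropped and lies at crop (415,362). j3 sits at its range end, so I'll raise and untilt to leave that posture, then look straight down.

Run:
```python
from h import *
from bench import r
s=r.read_state()
for p,t in ((case(-.04,-.02,.15),30),(case(-.02,-.01,.2),10),(case(0,0,.24),0)):
  print([x.round(2) for x in delta(s,p,tiltR(t))])
```

```text
[array([ 2.26, -0.3 , -0.95]), array([ 0.1 , -3.95,  0.05])]
[array([ 4.3 , -0.69, -1.64]), array([ 0.11, -7.95,  0.03])]
[array([ 6.04, -1.07, -2.06]), array([ 0.12, -9.95,  0.02])]
```

Request:
carry_out(
  commands=[
    [[175,0.75,-0.1,-0.3,0,-1.3,0],[175,1.5,-0.2,-0.6,0,-2.6,0],[175,2.26,-0.3,-0.95,0,-4,0],[175,3.3,-0.5,-1.3,0,-6,0],[175,4.3,-0.7,-1.65,0,-8,0],[175,6,-1.07,-2.06,0.1,-10,0],[175,6,-1.07,-2.06,0.1,-10,0],[175,6,-1.07,-2.06,0.1,-10,0],[175,6,-1.07,-2.06,0.1,-10,0]],
  ],
)

```text
time: 15.6
ee_pos: [0.4606, 0.2444, 0.2381]
eef_rot: [0.996, -0.09, -0.002, 0.001]
ft_force: [0.1, 0.1, -0.1]
width: 0.0274
```

```bash
python3 look.py w12
python3 - <<'E'
from h import *
im=cv2.imread("pics/w12.png");cv2.imwrite("pics/w12c.png",cv2.resize(im[90:245,270:370],None,fx=4,fy=4,interpolation=cv2.INTER_CUBIC)[:600])
E
```

```text
15.6 [0.4606 0.2444 0.2381] [-0.0019  0.0005  0.2381] 0.0274 [ 0.1  0.1 -0.1] [ 0.31  0.22 -1.    1.66  0.19  1.37 -0.89]
```

View pics/w12c.png

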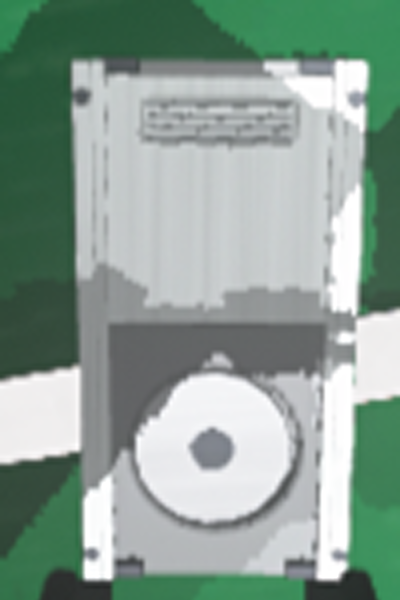

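Run:
```python
from h import *
import pickle
from bench import r
s,i=pickle.load(open("w12.pkl","rb"))
c=lambda x,y:(270+(x+.5)/4-.5,90+(y+.5)/4-.5)
for n,p in dict(hole=(212,449),L=(135,449),Rr=(296,449),T=(212,371),B=(212,525)).items(): print(n,tocase(onz(i,[c(*p)],.0235)[0]).round(4),tocase(onz(i,[c(*p)],.027)[0]).round(4))
P=[tocase(x) for x in onz(i,[c(*p) for p in [(72,62),(369,64),(84,579),(344,580)]],.034)];print(np.round(P,4),np.mean(P,0))
im=cv2.imread("pics/w12.png");cv2.imwrite("pics/w12d.png",cv2.resize(im[175:230,290:355],None,fx=10,fy=10,interpolation=cv2.INTER_CUBIC))
```

```text
hole [-0.0014 -0.0382  0.0235] [-0.0014 -0.0371  0.027 ]
L [-0.026  -0.0383  0.0235] [-0.0257 -0.0372  0.027 ]
Rr [ 0.0254 -0.0381  0.0235] [ 0.0252 -0.037   0.027 ]
T [-0.0015 -0.0126  0.0235] [-0.0015 -0.0117  0.027 ]
B [-0.0012 -0.0641  0.0235] [-0.0013 -0.0628  0.027 ]
[[-0.0416  0.0798  0.034 ]
 [ 0.0426  0.0796  0.034 ]
 [-0.0422 -0.0788  0.034 ]
 [ 0.0411 -0.0787  0.034 ]] [-3.45945014e-05  4.91018784e-04  3.40000000e-02]
```

View pics/w12d.png

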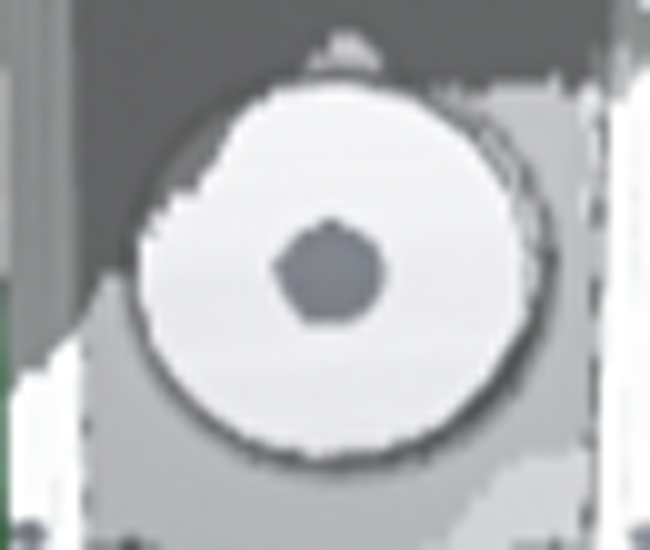

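The disc lies in the pocket about 1.4 mm towards −x. To confirm it is seated and flat I'll press lightly with closed fingertips on the −x side, reading the contact height.

Run:
```python
from h import *
from bench import r
s=r.read_state()
for z in (.06,.027,.0225,.0215):
  print([x.round(2) for x in delta(s,case(-.009,-.038,z),tiltR(0))])
```

```text
[array([-0.25,  1.52,  7.15]), array([0.04, 0.04, 0.05])]
[array([-0.25,  1.51,  8.47]), array([0.04, 0.04, 0.05])]
[array([-0.25,  1.51,  8.65]), array([0.04, 0.04, 0.05])]
[array([-0.25,  1.51,  8.69]), array([0.04, 0.04, 0.05])]
```

Request:
carry_out(
  commands=[
    [[255,-0.15,0.8,2,0,0,0],[255,-0.25,1.5,4,0,0,0],[255,-0.25,1.51,6,0,0,0],[255,-0.25,1.51,7.2,0,0,0],[255,-0.25,1.51,8,0,0,0],[255,-0.25,1.51,8.3,0,0,0],[255,-0.25,1.51,8.4,0,0,0],[255,-0.25,1.51,8.45,0,0,0],[255,-0.25,1.51,8.45,0,0,0]],
  ],
)

```text
time: 16.77
ee_pos: [0.4471, 0.208, 0.028]
eef_rot: [0.996, -0.089, -0.001, 0.001]
ft_force: [0.1, 0.0, -1.1]
width: 0.0003
```

```bash
python3 look.py w13
python3 - <<'E'
from h import *
from bench import r
s=r.read_state()
for z in (.025,.0235,.0215):
  print([x.round(3) for x in delta(s,case(-.009,-.038,z),tiltR(0))])
E
```

```text
16.775 [0.4471 0.208  0.028 ] [-0.0086 -0.0377  0.028 ] 0.0003 [ 0.1  0.  -1.1] [ 0.26  0.4  -0.9   1.96  0.38  0.96 -1.01]
[array([-0.013,  0.007,  0.117]), array([0.037, 0.032, 0.047])]
[array([-0.013,  0.007,  0.177]), array([0.037, 0.032, 0.047])]
[array([-0.013,  0.007,  0.257]), array([0.037, 0.032, 0.047])]
```

Request:
carry_out(
  commands=[
    [[255,0,0,0.06,0,0,0],[255,0,0,0.12,0,0,0],[255,0,0,0.16,0,0,0],[255,0,0,0.16,0,0,0]],
  ],
)

```text
time: 17.32
ee_pos: [0.447, 0.2079, 0.024]
eef_rot: [0.996, -0.089, -0.002, 0.002]
ft_force: [-1.0, -0.3, 3.7]
width: 0.0004
```

Request:
carry_out(
  commands=[
    [[255,0,0,0.04,0,0,0],[255,0,0,0.1,0,0,0],[255,0,0,0.1,0,0,0]],
  ],
)

```text
time: 17.7
ee_pos: [0.447, 0.2079, 0.0237]
eef_rot: [0.996, -0.089, -0.001, 0.003]
ft_force: [-14.4, -8.7, 40.7]
width: 0.0002
```

Contact sits firm at 23.7 mm (flat seating gives 23.5 mm), so the disc is down on the floor. I'll lift off and go to the +y side of the rib.

Run:
```python
from h import *
from bench import r
s=r.read_state();print(tocase(s['ee_pos']))
for p in (case(-.009,-.038,.1),case(0,.092,.1),case(0,.092,.0365)):
  print([x.round(2) for x in delta(s,p,tiltR(0))])
```

```text
[-0.00863629 -0.03776605  0.02373244]
[array([-0.02,  0.03, -3.05]), array([0.06, 0.03, 0.05])]
[array([ 0.36, -5.17, -3.08]), array([0.06, 0.03, 0.05])]
[array([ 0.37, -5.19, -0.54]), array([0.06, 0.03, 0.05])]
```

Request:
carry_out(
  commands=[
    [[255,0,0,-0.5,0,0,0],[255,0,0,-2,0,0,0],[255,0,-0.3,-3.1,0,0,0],[255,0.15,-2,-3.1,0,0,0],[255,0.3,-4,-3.1,0.06,0.03,0.05],[255,0.37,-5.18,-3.1,0.06,0.03,0.05],[255,0.37,-5.18,-3.1,0.06,0.03,0.05]],
  ],
)

```text
time: 18.58
ee_pos: [0.4787, 0.3367, 0.1004]
eef_rot: [0.996, -0.09, -0.0, -0.001]
ft_force: [0.3, 0.6, -1.3]
width: 0.0003
```

Run:
```python
from h import *
from bench import r
im=r.camera("top");cv2.imwrite("pics/t14.png",cv2.resize(im[170:240,180:280],None,fx=7,fy=7,interpolation=cv2.INTER_CUBIC))
im=r.camera("scene");cv2.imwrite("pics/s14.png",cv2.resize(im[150:220,240:320],None,fx=8,fy=8,interpolation=cv2.INTER_CUBIC))
s=r.read_state();print(s['time'],tocase(s['ee_pos']))
print([x.round(2) for x in delta(s,case(0,.092,.0365),tiltR(0))])
```

```text
18.675 [9.63565868e-05 9.18059947e-02 1.00184850e-01]
[array([-0.  , -0.01,  2.55]), array([0.01, 0.  , 0.  ])]
```

View pics/s14.png

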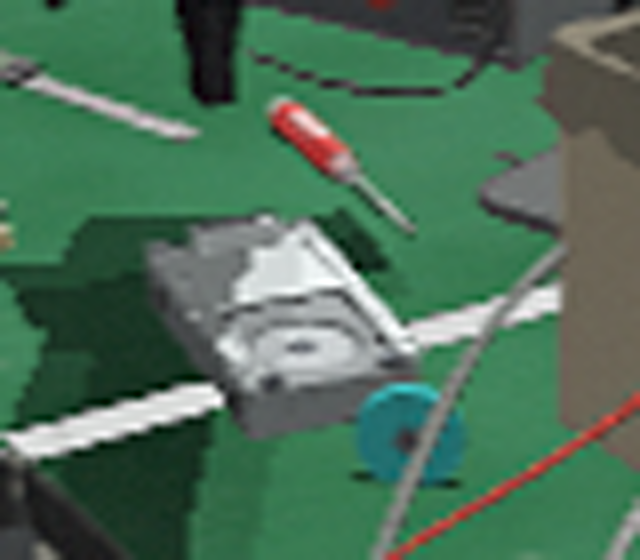

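The disc lies flat in the pocket at (300,348), the cover is still open, and the driver and turquoise disc are untouched. Next I go down behind the rib and start pushing.

Request:
carry_out(
  commands=[
    [[255,0,0,1,0,0,0],[255,0,0,2,0,0,0],[255,0,0,2.5,0,0,0],[255,0,0,2.55,0,0,0],[255,0,0.4,2.55,0,0,0],[255,0,0.8,2.55,0,0,0],[255,0,1.2,2.55,0,0,0],[255,0,1.6,2.55,0,0,0],[255,0,2.0,2.55,0,0,0],[255,0,2.4,2.55,0,0,0],[255,0,2.7,2.55,0,0,0],[255,0,2.8,2.55,0,0,0]],
  ],
)

```text
time: 20.18
ee_pos: [0.4666, 0.2641, 0.0365]
eef_rot: [0.996, -0.092, -0.0, 0.001]
ft_force: [1.3, 2.2, 1.2]
width: 0.0001
```

Run:
```python
from h import *
from bench import r
s=r.read_state();print(s['time'],tocase(s['ee_pos']))
for y in (.01,.003,-.001):print([x.round(2) for x in delta(s,case(0,y,.0365),tiltR(0))])
```

```text
20.175 [0.00036168 0.02102027 0.03646152]
[array([-0.01,  0.44, -0.  ]), array([ 0.02, -0.  , -0.01])]
[array([-0.01,  0.72, -0.  ]), array([ 0.02, -0.  , -0.01])]
[array([-0.01,  0.88, -0.  ]), array([ 0.02, -0.  , -0.01])]
```

Pushing at about 2.5 N, smoothly. Next I go on through the catch.

Request:
carry_out(
  commands=[
    [[255,0,0.2,0,0,0,0],[255,0,0.4,0,0,0,0],[255,0,0.55,0,0,0,0],[255,0,0.7,0,0,0,0],[255,0,0.8,0,0,0,0],[255,0,0.85,0,0,0,0],[255,0,0.85,0,0,0,0]],
  ],
)

```text
time: 21.05
ee_pos: [0.4632, 0.2465, 0.037]
eef_rot: [0.996, -0.091, 0.001, -0.002]
ft_force: [5.9, 15.2, -7.6]
width: 0.0003
```

Run:
```python
from h import *
from bench import r
s=r.read_state();print(s['time'],tocase(s['ee_pos']),s['ft_force'])
```

```text
21.05 [0.00023648 0.00312823 0.03699488] [ 5.89098193 15.18685789 -7.61586535]
```

Request:
carry_out(
  commands=[
    [[255,0,0.15,0,0,0,0],[255,0,0.22,0,0,0,0],[255,0,0.22,0,0,0,0]],
  ],
)

```text
time: 21.42
ee_pos: [0.463, 0.2464, 0.0376]
eef_rot: [0.996, -0.089, 0.002, -0.007]
ft_force: [9.0, 22.6, -14.8]
width: 0.0003
```

Run:
```python
from h import *
from bench import r
s=r.read_state();print(s['time'],tocase(s['ee_pos']),s['ft_force'])
```

```text
21.425 [2.09412387e-05 2.91551588e-03 3.76453766e-02] [  9.0113212   22.59996099 -14.82810539]
```

Hard stop: no more than 0.2 mm gained at 23 N. I'll back off, rise and look.

Request:
carry_out(
  commands=[
    [[255,0,-0.3,0,0,0,0],[255,0,-0.6,0,0,0,0],[255,0,-0.7,-1.5,0,0,0],[255,0,-0.5,-4,0,0,0],[255,0,0,-6.5,0,0,0],[255,0,0,-8,0,0,0],[255,0,0,-8,0,0,0],[255,0,0,-8,0,0,0]],
  ],
)

```text
time: 22.42
ee_pos: [0.4615, 0.243, 0.2368]
eef_rot: [0.996, -0.09, 0.002, -0.007]
ft_force: [-0.1, 0.4, 0.0]
width: 0.0007
```

```bash
python3 look.py w15
python3 - <<'E'
from h import *
from bench import r
import pickle
im=cv2.imread("pics/w15.png");cv2.imwrite("pics/w15c.png",cv2.resize(im[90:240,270:370],None,fx=4,fy=4,interpolation=cv2.INTER_CUBIC))
t=r.camera("top");cv2.imwrite("pics/t15.png",cv2.resize(t[120:240,140:400],None,fx=3,fy=3,interpolation=cv2.INTER_CUBIC))
E
```

```text
22.425 [0.4615 0.243  0.2368] [-0.0008 -0.0007  0.2368] 0.0007 [-0.1  0.4  0. ] [ 0.36  0.21 -1.03  1.68  0.18  1.35 -0.88]
```

View pics/w15c.png

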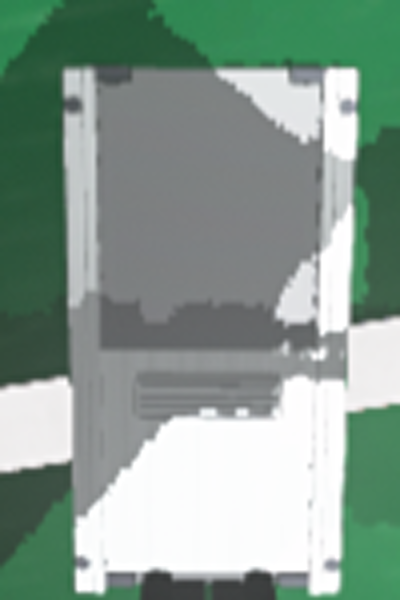

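View pics/t15.png

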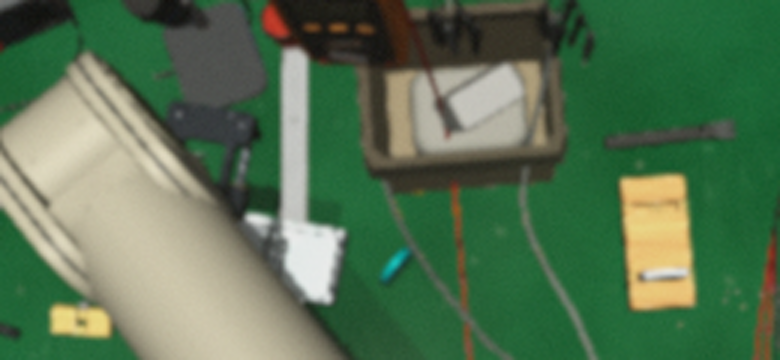

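Run:
```python
from h import *
import pickle
s,i=pickle.load(open("w15.pkl","rb"))
c=lambda x,y:(270+(x+.5)/4-.5,90+(y+.5)/4-.5)
for n,p,z in (("rib",(207,394),.0455),("cover+y edge",(200,350),.0315),("cover-y edge",(215,572),.0315)): print(n,tocase(onz(i,[c(*p)],z)[0]).round(4))
from bench import r
r.close_job()
```

```text
rib [-0.0005 -0.0118  0.0455]
cover+y edge [-0.0026 -0.0015  0.0315]
cover-y edge [ 0.0023 -0.0739  0.0315]
the job is handed in; nothing more can be done
```

I handed the job in at about 22 s, with the cover shut over the round gauge. My last checks all fit a finished job, but no verdict was reported.

**What I did**
- I pushed the cover open to its stop.
- I took the round gauge from the rack, tilted it 50° against the pocket's +x wall and let it drop in.
- I pushed the cover shut until it hit its stop.

**Last checks**
- **Gauge:** lightly pressing the disc before closing gave firm contact at 23.7 mm above the bench, against 23.5 mm for lying flat. I checked only its −x side. In the picture it sat about 1.4 mm off centre, and I saw no sign of tilt.
- **Cover:** it gained only 0.2 mm more while the push rose from about 16 N to 24 N, so it was against a hard stop. The −y edge measured 77.6 mm of travel and the rib 76.7 mm, against 78 mm nominal. The rib figure alone leaves about 1.3 mm unexplained; I put that down to reading pixels.
- **Other things:** the square gauge still stands in the rack in the last top view. The driver and the turquoise disc looked untouched. I never looked for the lock cylinder, so I can't say for certain that it stayed put.
- **Arm:** it was clear of everything at hand-in. Pressing the disc reached about 44 N at the wrist, above the 40 N limit set for the arm and gripper body. It was the fingertips that pressed, not the body, but I had meant that press to be lighter. While the arm was tilted at the case, joints 3 and 4 were right at the ends of their ranges.

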